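# Set the vegetable slicer for thick sticks

## Task

Set the vegetable slicer up for thick sticks: take out the comb insert, turn it end for end so that its coarse teeth go in towards the blade, and slide it fully home in its slot, same face up. Leave the thickness lever clicked into the notch with the long broad mark, and leave everything else where it stands.

Things in the scene. Friction and masses are not known exactly. Their poses are not given: they have to be found in the camera images.
- slicer: White vegetable slicer (mandoline) on its clear catch box, fixed. Origin on the worktop under the blade stop; x = the way the insert slides in (mouth to blade), y across, z up. Two level side rails, 12 mm wide, 88 mm over their outsides, tops 114 mm above the worktop, x = -94 to +170 mm; a loop handle reaches +247. The box ends at x = -80: free air under the insert's outer part.
- stop (a point): Face of the cross bar under the blade where the slot ends (slicer x = 0), in the middle, at half the insert's thickness: 97 mm above the worktop. The leading end of a fully home insert touches it.
- slot_mouth (a point): Middle of the slot's mouth, at the height of its floor (92 mm above the worktop), 108 mm before the stop. The slot is 64.5 mm wide between the rails, its sides flared over the first 14 mm; floor ledges start 95 mm and lips 88 mm before the stop. The lips hang 5 mm over each edge, undersides 13 mm above the floor; the middle is open on top. Nothing stands before or beside the mouth.
- insert: Reversible comb insert: flat white plate 160 x 62 x 10 mm, about 100 g, sliding freely and lengthwise in the slot. Origin: centre of its underside; x points to the coarse end, z up. Steel teeth on its top at both ends reach 17 mm above the underside. At the start the fine end points to the blade, 1 to 21 mm short of the stop, and the coarse end sticks out. Fits the fingers across its width.
- coarse_end (a point): Middle of the insert's end face at the row of five thick teeth, at half thickness (5 mm above the underside). At the start 53 to 73 mm outside the slot's mouth.
- fine_end (a point): Middle of the insert's end face at the row of thirteen thin teeth, at half thickness (5 mm above the underside).
- lever (a joint): Angle of the black thickness lever (rad): 0 upright, positive leaning away from the slot's mouth (to slicer +x); ends at -0.68 and 0.68. A sprung roller clicks into five notches, at -0.6, -0.3, 0, 0.3, 0.6: about 4 N at the grip to leave one; let go between two, it falls into the nearer. The marked notch is the fourth, 0.3. It starts in one of the first three.
- lever_grip (a point): Centre of the lever's grip, a round black bar 18 mm in diameter that sticks out 34 mm sideways (slicer +y) past the flat lever arm: the point is the middle of that free length, 105 mm from the lever's axis. Free all round; fingers can close on it from above along slicer x, or push it.
- lever_axis (a point): Point on the lever's axis of turning (parallel to slicer y), straight below the middle of the upright grip: 65 mm along slicer x, 83 mm along slicer y, 100 mm above the worktop.
- marked_notch (a point): The notch with the long broad mark, on the rim of the upright steel quadrant next to the lever, 58 mm from the axis. Each of the five notches has a black mark: this one's is 6 x 17 mm and reaches over the rail, the others' are 2 x 5 mm.
- board: Wooden chopping board lying on the worktop beside the slicer, fixed, 180 x 260 x 12 mm (x, y, z), empty: room to lay the insert down. Origin: centre of its underside.
- spare: Bystander: plain spare insert of the slicer without teeth, same white 160 x 62 x 10 mm plate, lying flat on the worktop. Origin: centre of its underside.
- guard: Bystander: white hand guard of the slicer, round, 84 mm wide, 64 mm tall, with a knob on top. Origin: centre of its underside.
- mug: Bystander: white mug, 80 mm wide, 95 mm tall. Origin: centre of its underside.
- bowl: Bystander: white bowl, 140 mm wide, 60 mm tall. Origin: centre of its underside.
- jug: Bystander: clear plastic jug, 100 mm wide, 120 mm tall. Origin: centre of its underside.
- brush: Bystander: flat pastry brush, 220 mm long, lying flat. Origin: centre of its underside.
Things that resemble listed ones, but are neither listed nor needed, are in the scene too. What is shaped like the insert but blue is not meant.

How it is judged:
At the end, for the whole second after the job is handed in: The insert lies flat in the slicer's slot the same face up with its coarse end against the stop at the blade (within 3 mm), its fine end outwards; the lever rests in the notch with the long broad mark (+0.3 rad, within 0.06); insert and lever are at rest (x of coarse_end in the frame of slicer between -0.003 and 0.003 m and y of coarse_end in the frame of slicer between -0.004 and 0.004 m and z of coarse_end in the frame of slicer between 0.093 and 0.101 m and x of fine_end in the frame of slicer below -0.15 m and z of fine_end in the frame of slicer between 0.091 and 0.103 m and angle between insert's own z axis and vertical below 0.08 rad and value of joint lever between 0.24 and 0.36 rad and velocity of joint lever between -0.05 and 0.05 rad/s and linear speed of insert below 0.02 m/s); the robot touches nothing.
It fails at once if a bystander (spare insert, hand guard, mug, bowl, jug or brush) is shifted by more than 30 mm (distance of any of spare, guard, mug, bowl, jug, brush from where it was at the start of the episode above 0.03 m).
It also fails if it takes over 67 s, if anything falls off the work surface, if the arm or the gripper's body presses on something with over 40 N, if the wrist force passes 120 N, or if a joint passes its speed limit or range.

## Robot

A 6-joint arm with a two-finger parallel gripper is mounted at the origin on the work surface. World frame = base frame: x ahead of the robot, y to its left, z up, the work surface at z = 0. Lengths are in m, angles in rad, forces in N, time in s.
With the tool pointing down it reaches from about 0.25 to 0.725 m from the base axis. Payload 9.7 kg.
Tool frame: the origin (TCP) lies midway between the tips of the shut fingers; the grasp point (between the pads) lies 19 mm behind it; z points along the fingers, y is the line along which they close (so a half turn about z gives the same grasp; the last joint's range is limited). The gripper opens to 85 mm and grips with 20 to 120 N. Pads are 22 mm wide; open, the fingers measure 114 mm over their backs; the gripper's body (76 mm by 85 mm) begins 54 mm behind the grasp point. The pads swing forward as they close: fully open they stand 13 mm farther back than shut.
Start: joints at [-1.264, 0.087, 0.176, 1.66, 0, 1.571], TCP at [0.166, -0.524, 0.231] pointing down, gripper open.
Joint ranges: [-3.13, 3.13], [-0.85, 1.81], [-1.15, 1.24], [-2.2, 2.28], [-1.44, 1.52], [-3.14, 3.14]. Speed limits (rad/s): [2.22, 2.22, 2.57, 3.14, 3.14, 3.14].

## Interface

Orientations are given as a rotation vector (axis times angle).
In Python, from rig import env gives the robot as it stands.
- The arm moves only by the tool carry_out, never from a script. Its argument "motion" is a list of rows, each an object with "claw": the closure, from -1 (fully open) to 1 (shut), so that 0 is half open; "translation": the shift along the world's x, y, z in m, a list of three; "spin": the turn about the world's z in degrees. A call has exactly 10 rows; each row shifts and turns the commanded pose from where the row before left it; what a row does not reach is not made up. A row lasts 1/10 s, in which the tool goes at most 50 mm and 8.59 degrees, less where a joint would pass 70% of its speed; a pose out of reach is approached as far as the arm can. A call is refused whole if a number of a shift passes 0.05 or a number of a turn 8.59, either way. A call with a gripper value outside its range is refused whole. The fingers move at their own pace and stop on an object; "grip_force" is the grip in N (left out, the last holds). Time passes only in rows, so rows that do not move let the fingers close, or fill a call up. It gives the time, the measured TCP pose, the force, the opening and the grip force at its end, in the units of the state.
- env.read_state(): the state, without advancing time (a new reading comes with each control period).
- env.get_image(name): name is "side" or "top" or "wrist"; returns the picture (420x560x3 uint8, red, green, blue); there is no depth.
- env.get_calibration(name): a dict with "intrinsics" (3x3 intrinsics, pixels), "distortion" ([k1, k2, p1, p2, k3] as OpenCV has them; the pictures are not rectified), "R" (3x3) and "t" (3): a world point X has camera coordinates R X + t; the wrist camera has in their place "tool_from_camera" (4x4, takes a point from camera to tool coordinates, whose origin is the TCP and whose axes are the flange's). Camera axes: x right, y down, z forward; pixel columns grow to the right and rows downward; lengths in m; the calibration is good to about 2 mm. A picture is of the moment at which its call begins: read the wrist's pose just before it. get_calibration takes no time and is no camera call.
- env.job_done(): hands the job in; it is judged then, once.
Trained networks look in the newest picture that a camera, given by its name, has taken for a name from the list of things; names that differ only in an ending like _2 or _b are one class to them, and where a whole thing is asked for, a point or a joint stands for the part that bears it (a point fixed in the world has none). Each returns a list of dicts, best first, with "p" (0 to 1); they miss things now and then, are a little off and sometimes report something else, mostly with a low value. They report only what shows in the picture. A call takes as long as a camera call. They do not tell look-alikes from the thing itself.
- env.trace(camera, thing): "pixels" (420x560 bool, what is visible of it) and "extent" ([left, top, right, bottom] in pixels, round what is visible of it).
The state is a dict: "t": time; "qpos": joint angles; "qd": joint speeds; "effort": joint torques, N m; "eef_pos": TCP position; "tcp_rot": TCP orientation; "contact_force": force on the tool from outside, world axes, zero at the start; "ft_torque": the same for the moment, N m; "opening": finger opening in m; "grip_force": force on a finger pad.
Only numpy, scipy, OpenCV 4.12 (cv2) and the standard library are available. Lean on these libraries where they do the work, as an engineer would, in place of code of your own. Each camera call takes 0.05 s, during which the arm holds its last target. There are 200 camera calls.

## Working session

There is one attempt and no reset: what is moved stays moved. The work goes in short steps, Python scripts to look and compute and a tool call to move; the robot and the scene stay as the last step left them, time stands still between calls to the robot, and variables do not carry over. Pictures are saved under pics/ and viewed, at most 10 in all, crops included, and the job is handed in when it is done.

Besides the shell and the picture viewer there is one more tool, called after "Request:" in YAML: its name, and indented under it one key for each argument. carry_out: Moves the arm, as the interface text tells. Its arguments: {"type":"object","properties":{"motion":{"type":"array","items":{"type":"object","properties":{"claw":{"type":"number"},"translation":{"type":"array","items":{"type":"number"}},"spin":{"type":"number"}}}},"grip_force":{"type":"number"}},"required":["motion"]}

```bash
mkdir -p pics
cat > h.py <<'E'
import numpy as np, cv2
from rig import env
def ray(cam,uv,pose=None):
    c=env.get_calibration(cam); K=np.array(c["intrinsics"]);d=np.array(c["distortion"])
    p=cv2.undistortPoints(np.array(uv,float).reshape(-1,1,2),K,d).reshape(-1,2)
    r=np.c_[p,np.ones(len(p))]
    if cam=="wrist":
        s=pose or env.read_state(); Rt=cv2.Rodrigues(np.array(s["tcp_rot"],float))[0]
        T=np.array(c["tool_from_camera"]); 
        return Rt@T[:3,3]+np.array(s["eef_pos"]), r@(Rt@T[:3,:3]).T
    R=np.array(c["R"]);t=np.array(c["t"]); return -R.T@t, r@R
def onz(cam,uv,z,pose=None):
    o,d=ray(cam,uv,pose); return o+d*((z-o[2])/d[:,2])[:,None]
def proj(cam,X):
    c=env.get_calibration(cam)
    return cv2.projectPoints(np.array(X,float).reshape(-1,3),cv2.Rodrigues(np.array(c["R"]))[0],np.array(c["t"],float),np.array(c["intrinsics"]),np.array(c["distortion"]))[0].reshape(-1,2)
def save(cam,name):
    im=env.get_image(cam); cv2.imwrite("pics/"+name,im[:,:,::-1]); return im
E
python3 - <<'E'
from h import *
a=save("top","top.png")
for n in ["slicer","insert","lever","lever_grip","board","spare","guard","mug","bowl","jug","brush"]:
    for r in env.trace("top",n)[:3]: 
        m=r["pixels"]; ys,xs=np.nonzero(m); print(n,round(r["p"],2),r["extent"],m.sum(),cv2.minAreaRect(np.c_[xs,ys].astype(np.float32)))
b=save("side","side.png")
cv2.imwrite("pics/both.png",cv2.resize(np.hstack([a,b]),(800,300))[:,:,::-1])
print(env.read_state())
E
```

```text
slicer 0.7 [159.8, 164.8, 265.6, 209.0] 2245 ((209.59657287597656, 189.6894989013672), (103.04716491699219, 39.06298828125), 8.530765533447266)
insert 0.94 [357.1, 262.9, 404.3, 294.7] 805 ((379.7628173828125, 278.72265625), (46.21533966064453, 17.579952239990234), 25.016895294189453)
insert 0.66 [118.8, 193.4, 162.9, 230.9] 762 ((142.4816436767578, 211.42747497558594), (43.41510009765625, 18.191852569580078), 38.92754364013672)
insert 0.57 [230.1, 179.0, 283.4, 204.5] 809 ((254.2799835205078, 191.0399932861328), (47.80042266845703, 19.233304977416992), 8.130102157592773)
lever 0.62 [200.1, 193.2, 210.3, 208.0] 101 ((203.0409698486328, 201.04916381835938), (10.627062797546387, 13.827984809875488), 50.19443130493164)
lever_grip 0.53 [199.1, 195.2, 211.0, 208.0] 123 ((204.5, 201.0), (14.0, 11.0), 90.0)
board 0.76 [299.1, 191.2, 371.0, 246.4] 3525 ((333.61309814453125, 218.0015411376953), (50.708641052246094, 72.55974578857422), 82.64761352539062)
board 0.24 [157.6, 167.2, 262.3, 209.9] 2015 ((209.0699920654297, 189.48683166503906), (100.61430358886719, 38.59733963012695), 7.76516628265
[... 984 characters left out ...]
47, 11.999998092651367), -0.0)
{'t': 0.65, 'qpos': array([-1.26397031e+00,  8.68710698e-02,  1.75912009e-01,  1.65978792e+00,
       -9.64632892e-06,  1.57079933e+00]), 'qd': array([-0.00133264,  0.00089747,  0.00195363, -0.00174833,  0.00152402,
       -0.00158407]), 'effort': array([-1.56401227e-03, -5.19894898e+01,  4.64746141e+01,  1.05766117e-03,
       -8.90729598e-05, -6.31855102e-08]), 'eef_pos': array([ 0.16611766, -0.52431845,  0.23130625]), 'tcp_rot': array([ 3.10464662e+00,  4.80060524e-01, -3.12957198e-06]), 'contact_force': array([0.52237831, 0.26748387, 0.47802564]), 'ft_torque': array([ 0.00933615, -0.01726952,  0.01116288]), 'grip_force': 0.0, 'opening': 0.08543006908425749}
```

View pics/top.png

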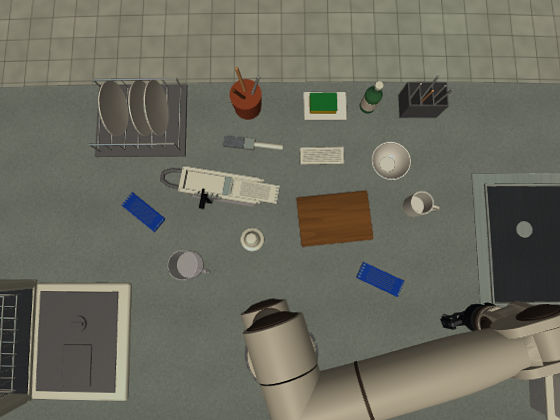

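View pics/side.png

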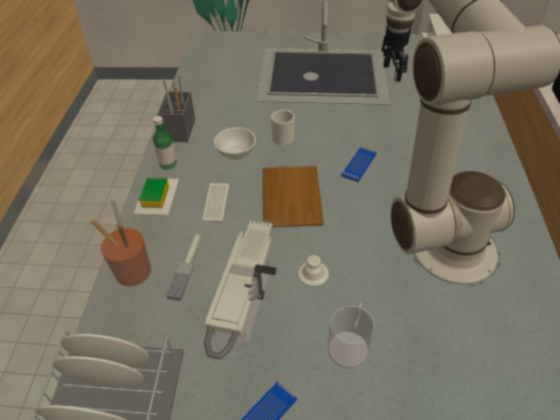

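Run:
```python
from h import *
print("insert visible corners", onz("top",cv2.boxPoints(((254.3,191),(47.8,19.2),8.1)),0.102).round(3).tolist())
print("slicer", onz("top",cv2.boxPoints(((209.6,189.7),(103,39),8.5)),0.114).round(3).tolist())
print("board c", onz("top",[[333.6,218],[297,195],[367,190],[373,239],[301,246]],0.012).round(3).tolist())
print("grip,guard,brush,spare",onz("top",[[204,200],[252,239],[254,143],[321,156]],[.2,.03,.01,.01]).round(3).tolist())
c=env.get_calibration("wrist");print(np.array(c["tool_from_camera"]).round(3).tolist(),np.array(c["intrinsics"]).round(0).tolist())
```

```text
insert visible corners [[0.541, 0.173, 0.102], [0.606, 0.164, 0.102], [0.582, 0.002, 0.102], [0.516, 0.012, 0.102]]
slicer [[0.526, 0.421, 0.114], [0.659, 0.405, 0.114], [0.604, 0.056, 0.114], [0.472, 0.076, 0.114]]
board c [[0.477, -0.193, 0.012], [0.561, -0.062, 0.012], [0.578, -0.317, 0.012], [0.4, -0.332, 0.012], [0.377, -0.074, 0.012]]
grip,guard,brush,spare [[0.516, 0.241, 0.2], [0.402, 0.1, 0.03], [0.757, 0.094, 0.01], [0.706, -0.152, 0.01]]
[[0.0, -0.949, -0.316, 0.082], [1.0, 0.0, 0.0, 0.0], [-0.0, -0.316, 0.949, -0.143], [0.0, 0.0, 0.0, 1.0]] [[293.0, 0.0, 276.0], [0.0, 293.0, 210.0], [0.0, 0.0, 1.0]]
```

Request:
carry_out:
  motion:
    - {"claw": -1,"translation": [0.028,0.04,0.002],"spin": 8}
    - {"claw": -1,"translation": [0.028,0.04,0.002],"spin": 8}
    - {"claw": -1,"translation": [0.028,0.04,0.002],"spin": 8}
    - {"claw": -1,"translation": [0.028,0.04,0.002],"spin": 8}
    - {"claw": -1,"translation": [0.028,0.04,0.002],"spin": 8}
    - {"claw": -1,"translation": [0.028,0.04,0.002],"spin": 8}
    - {"claw": -1,"translation": [0.028,0.04,0.002],"spin": 8}
    - {"claw": -1,"translation": [0.028,0.04,0.002],"spin": 8}
    - {"claw": -1,"translation": [0.028,0.04,0.002],"spin": 0}
    - {"claw": -1,"translation": [0.028,0.04,0.002],"spin": 0}
  grip_force: 70

```text
t: 1.65
eef_pos: [0.4469, -0.1224, 0.2517]
tcp_rot: [2.378, 2.052, 0.001]
contact_force: [0.5, -0.8, 0.2]
opening: 0.0853
grip_force: 0.0
```

Request:
carry_out:
  motion:
    - {"claw": -1,"translation": [0.027,0.04,0]}
    - {"claw": -1,"translation": [0.027,0.04,0]}
    - {"claw": -1,"translation": [0.027,0.04,0]}
    - {"claw": -1,"translation": [0.026,0.036,0]}
    - {"claw": -1,"translation": [0,0,0]}
    - {"claw": -1,"translation": [0,0,0]}
    - {"claw": -1,"translation": [0,0,0]}
    - {"claw": -1,"translation": [0,0,0]}
    - {"claw": -1,"translation": [0,0,0]}
    - {"claw": -1,"translation": [0,0,0]}

```text
schema error: expected keys claw, translation, spin
```

Run:
```python
from h import *
s=env.read_state();print(s["qpos"].round(2),s["eef_pos"].round(4),s["tcp_rot"].round(3))
save("wrist","w1.png")
for n,z in [("insert",.102),("slicer",.114)]:
    for r in env.trace("wrist",n)[:3]:
        ys,xs=np.nonzero(r["pixels"]); b=cv2.boxPoints(cv2.minAreaRect(np.c_[xs,ys].astype(np.float32)))
        print(n,round(r["p"],2),b.round(0).tolist(),onz("wrist",b,z,s).round(4).tolist())
```

```text
[-0.27 -0.11  0.02  1.7  -0.    1.45] [ 0.4469 -0.1224  0.2517] [2.378e+00 2.052e+00 1.000e-03]
insert 0.93 [[331.0, 0.0], [403.0, 0.0], [403.0, 45.0], [331.0, 45.0]] [[0.5208, 0.0461, 0.102], [0.5842, 0.0385, 0.102], [0.5824, 0.0016, 0.102], [0.517, 0.0098, 0.102]]
insert 0.6 [[175.0, 354.0], [193.0, 288.0], [212.0, 294.0], [194.0, 360.0]] [[0.2869, -0.3126, 0.102], [0.3351, -0.219, 0.102], [0.3561, -0.2294, 0.102], [0.3099, -0.3247, 0.102]]
```

View pics/w1.png

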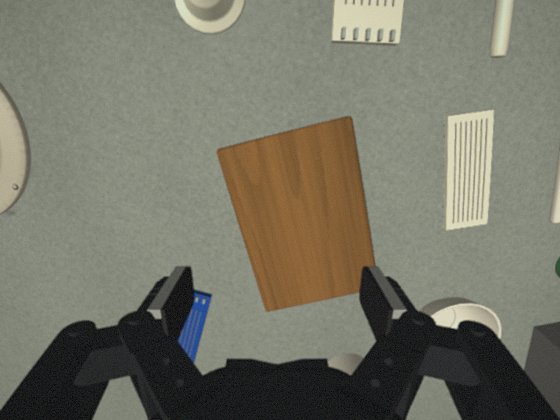

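Request:
carry_out:
  motion:
    - {"claw": -1,"translation": [0.027,0.039,0],"spin": 0}
    - {"claw": -1,"translation": [0.027,0.039,0],"spin": 0}
    - {"claw": -1,"translation": [0.027,0.039,0],"spin": 0}
    - {"claw": -1,"translation": [0.025,0.037,0],"spin": 0}
    - {"claw": -1,"translation": [0,0,0],"spin": 0}
    - {"claw": -1,"translation": [0,0,0],"spin": 0}
    - {"claw": -1,"translation": [0,0,0],"spin": 0}
    - {"claw": -1,"translation": [0,0,0],"spin": 0}
    - {"claw": -1,"translation": [0,0,0],"spin": 0}
    - {"claw": -1,"translation": [0,0,0],"spin": 0}

```text
t: 2.8
eef_pos: [0.5519, 0.0289, 0.2517]
tcp_rot: [2.379, 2.051, 0.001]
contact_force: [0.2, 0.3, -0.6]
opening: 0.0855
grip_force: 0.0
```

Run:
```python
from h import *
s=env.read_state();print(s["qpos"].round(2),s["eef_pos"].round(4),s["tcp_rot"].round(3))
save("wrist","w2.png")
for n,z in [("insert",.102),("slicer",.114)]:
    for r in env.trace("wrist",n)[:3]:
        ys,xs=np.nonzero(r["pixels"]); b=cv2.boxPoints(cv2.minAreaRect(np.c_[xs,ys].astype(np.float32)))
        print(n,round(r["p"],2),b.round(0).tolist(),onz("wrist",b,z,s).round(4).tolist())
```

```text
[ 0.05  0.1   0.23  1.7  -0.    1.77] [0.5519 0.0289 0.2517] [2.379e+00 2.051e+00 1.000e-03]
insert 0.69 [[131.0, 394.0], [147.0, 394.0], [147.0, 419.0], [131.0, 419.0]] [[0.3092, -0.225, 0.102], [0.3323, -0.2272, 0.102], [0.3156, -0.2775, 0.102], [0.2911, -0.2755, 0.102]]
insert 0.66 [[244.0, 215.0], [248.0, 46.0], [311.0, 48.0], [307.0, 216.0]] [[0.5161, 0.0131, 0.102], [0.5481, 0.1708, 0.102], [0.6038, 0.1614, 0.102], [0.5814, 0.0017, 0.102]]
slicer 0.84 [[210.0, 164.0], [210.0, 0.0], [331.0, 0.0], [331.0, 164.0]] [[0.4947, 0.0728, 0.114], [0.5233, 0.2088, 0.114], [0.6235, 0.1938, 0.114], [0.6097, 0.0556, 0.114]]
slicer 0.7 [[-0.0, 0.0], [68.0, 0.0], [68.0, 33.0], [0.0, 33.0]] [[0.3375, 0.2475, 0.114], [0.4015, 0.2323, 0.114], [0.3936, 0.2069, 0.114], [0.3283, 0.2213, 0.114]]
slicer 0.44 [[244.0, 47.0], [308.0, 47.0], [308.0, 215.0], [244.0, 215.0]] [[0.5452, 0.1683, 0.114], [0.5999, 0.1601, 0.114], [0.5819, 0.0073, 0.114], [0.5177, 0.0169, 0.114]]
```

View pics/w2.png

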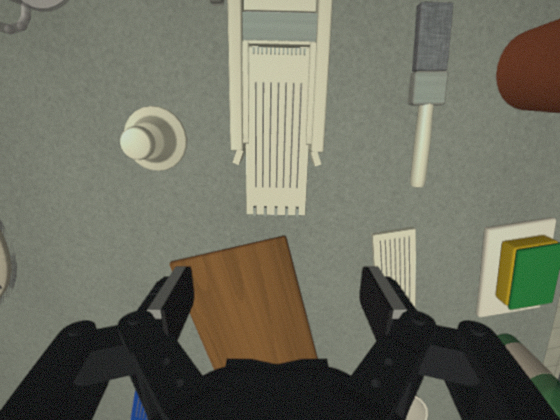

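```bash
cat > m.py <<'E'
from h import *
s=env.read_state()
im=cv2.imread("pics/w2.png"); 
g=cv2.GaussianBlur(im,(3,3),0)[:,:,2].astype(int)  # red: white vs grey
def edges(v,lo,hi,first=True):
    seg=np.diff(g[v,lo:hi]); return lo+.5+(seg.argmax() if first else seg.argmin())
for nm,rows,z,l,r in [("insert",range(160,204,3),.102,(236,262),(294,316)),("rails",range(20,140,5),.114,(215,242),(318,340))]:
    L=np.array([[edges(v,*l),v] for v in rows]);R=np.array([[edges(v,*r,False),v] for v in rows])
    A=onz("wrist",L,z,s)[:,:2];B=onz("wrist",R,z,s)[:,:2]
    out=[]
    for P in (A,B):
        p=cv2.fitLine(P.astype(np.float32),cv2.DIST_HUBER,0,.01,.01).ravel()
        d=p[:2]*np.sign(p[1]); out.append((d,p[2:])); print(nm,"yaw",np.degrees(np.arctan2(d[1],d[0])).round(2),"pt",p[2:].round(4), "res",np.abs((P-p[2:])@[-d[1],d[0]]).max().round(4))
    d=out[0][0]+out[1][0]; d/=np.linalg.norm(d); n=np.array([-d[1],d[0]])
    print(" width",((out[0][1]-out[1][1])@n).round(4)," yaw",np.degrees(np.arctan2(d[1],d[0])).round(2)," mid offset n",(((out[0][1]+out[1][1])/2)@n).round(4),n.round(4))
col=g[190:235,270:285].mean(1); v=190+.5+np.diff(col).argmin(); print("end row",v,onz("wrist",[[276,v]],.102,s).round(4))
E
python3 m.py
```

```text
insert yaw 79.75 pt [0.5248 0.0541] res 0.001
insert yaw 80.25 pt [0.5845 0.0383] res 0.0107
 width 0.0615  yaw 80.0  mid offset n -0.5382 [-0.9848  0.1736]
rails yaw 80.38 pt [0.5285 0.1535] res 0.0005
rails yaw 80.39 pt [0.6133 0.133 ] res 0.0005
 width 0.0871  yaw 80.39  mid offset n -0.5389 [-0.986  0.167]
end row 214.5 [[0.5493 0.0091 0.102 ]]
```

Request:
carry_out:
  motion:
    - {"claw": -1,"translation": [0.0005,0.006,-0.03],"spin": -1.2}
    - {"claw": -1,"translation": [0,0,-0.04],"spin": 0}
    - {"claw": -1,"translation": [0,0,-0.04],"spin": 0}
    - {"claw": -1,"translation": [0,0,-0.034],"spin": 0}
    - {"claw": -1,"translation": [0,0,-0.02],"spin": 0}
    - {"claw": 1,"translation": [0,0,0],"spin": 0}
    - {"claw": 1,"translation": [0,0,0],"spin": 0}
    - {"claw": 1,"translation": [0,0,0],"spin": 0}
    - {"claw": 1,"translation": [0,0,0],"spin": 0}
    - {"claw": 1,"translation": [0,0,0],"spin": 0}
  grip_force: 70

```text
t: 3.95
eef_pos: [0.5531, 0.0357, 0.0883]
tcp_rot: [2.399, 2.027, 0.002]
contact_force: [-0.1, -0.1, -0.7]
opening: 0.06
grip_force: 77.8
```

Request:
carry_out:
  motion:
    - {"claw": 1,"translation": [-0.0017,-0.0099,0.0005],"spin": 0}
    - {"claw": 1,"translation": [-0.0025,-0.0148,0.0005],"spin": 0}
    - {"claw": 1,"translation": [-0.0033,-0.0197,0],"spin": 0}
    - {"claw": 1,"translation": [-0.0033,-0.0197,0],"spin": 0}
    - {"claw": 1,"translation": [-0.0033,-0.0197,0],"spin": 0}
    - {"claw": 1,"translation": [-0.0033,-0.0197,0],"spin": 0}
    - {"claw": 1,"translation": [-0.0033,-0.0197,0],"spin": 0}
    - {"claw": 1,"translation": [-0.0033,-0.0197,0.01],"spin": 0}
    - {"claw": 1,"translation": [0,-0.02,0.03],"spin": 0}
    - {"claw": 1,"translation": [0,-0.02,0.04],"spin": 0}

```text
t: 4.95
eef_pos: [0.5268, -0.1489, 0.1676]
tcp_rot: [-2.399, -2.025, 0.004]
contact_force: [1.4, -0.2, -0.7]
opening: 0.0594
grip_force: 77.6
```

Request:
carry_out:
  motion:
    - {"claw": 1,"translation": [-0.004,0.001,0],"spin": 8}
    - {"claw": 1,"translation": [-0.004,0.001,0],"spin": 8}
    - {"claw": 1,"translation": [-0.004,0.001,0],"spin": 8}
    - {"claw": 1,"translation": [-0.004,0.001,0],"spin": 8}
    - {"claw": 1,"translation": [-0.004,0.001,0],"spin": 8}
    - {"claw": 1,"translation": [-0.004,0.001,0],"spin": 8}
    - {"claw": 1,"translation": [-0.004,0.001,0],"spin": 8}
    - {"claw": 1,"translation": [-0.004,0.001,0],"spin": 8}
    - {"claw": 1,"translation": [-0.004,0.001,0],"spin": 8}
    - {"claw": 1,"translation": [-0.004,0.001,0],"spin": 8}

```text
t: 5.95
eef_pos: [0.4878, -0.1382, 0.1683]
tcp_rot: [-0.528, -3.097, 0.0]
contact_force: [0.7, 0.0, -1.2]
opening: 0.0598
grip_force: 77.7
```

Request:
carry_out:
  motion:
    - {"claw": 1,"translation": [0,0,-0.005],"spin": 8}
    - {"claw": 1,"translation": [0,0,-0.005],"spin": 8}
    - {"claw": 1,"translation": [0,0,-0.005],"spin": 8}
    - {"claw": 1,"translation": [0,0,-0.005],"spin": 8}
    - {"claw": 1,"translation": [0,0,-0.005],"spin": 8}
    - {"claw": 1,"translation": [0,0,-0.005],"spin": 8}
    - {"claw": 1,"translation": [0,0,-0.005],"spin": 8}
    - {"claw": 1,"translation": [0,0,-0.005],"spin": 8}
    - {"claw": 1,"translation": [0,0,-0.005],"spin": 8}
    - {"claw": 1,"translation": [0,0,-0.005],"spin": 8}

```text
t: 6.95
eef_pos: [0.488, -0.1383, 0.1181]
tcp_rot: [1.586, -2.711, 0.0]
contact_force: [-0.8, -0.1, -1.1]
opening: 0.0599
grip_force: 77.7
```

Request:
carry_out:
  motion:
    - {"claw": 1,"translation": [0,0,-0.005],"spin": 8}
    - {"claw": 1,"translation": [0,0,-0.005],"spin": 8}
    - {"claw": 1,"translation": [0,0,-0.005],"spin": 4}
    - {"claw": 1,"translation": [0,0,-0.01],"spin": 0}
    - {"claw": 1,"translation": [0,0,-0.01],"spin": 0}
    - {"claw": 1,"translation": [0,0,-0.01],"spin": 0}
    - {"claw": 1,"translation": [0,0,-0.01],"spin": 0}
    - {"claw": 1,"translation": [0,0,0],"spin": 0}
    - {"claw": 1,"translation": [0,0,0],"spin": 0}
    - {"claw": 1,"translation": [0,0,0],"spin": 0}

```text
t: 7.95
eef_pos: [0.4889, -0.1372, 0.0637]
tcp_rot: [-2.027, 2.4, -0.001]
contact_force: [1.2, 0.3, -1.3]
opening: 0.0594
grip_force: 77.6
```

Run:
```python
from h import *
s=env.read_state();print(s["qpos"].round(2),s["eef_pos"].round(4),s["tcp_rot"].round(3))
a=save("wrist","w3.png"); b=env.get_image("side")
cv2.imwrite("pics/w3c.png",np.hstack([a[:, :], cv2.resize(b[130:330,180:340],(336,420))])[:,:,::-1][:, :][::1])
im=cv2.imread("pics/w3c.png");cv2.imwrite("pics/w3c.png",cv2.resize(im,(800,375)))
```

```text
[-0.27 -0.01 -0.25  1.33 -0.   -1.68] [ 0.4889 -0.1372  0.0637] [-2.027e+00  2.400e+00 -1.000e-03]
```

View pics/w3c.png

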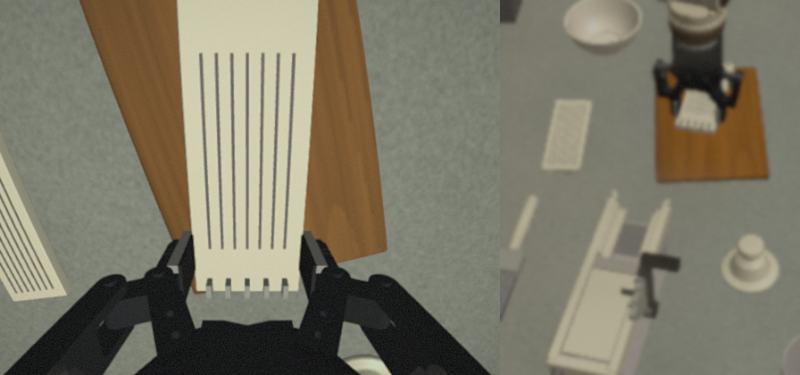

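Run:
```python
from h import *
p={"eef_pos":[0.4469,-0.1224,0.2517],"tcp_rot":[2.378,2.052,0.001]}
print(onz("wrist",[[218,150],[352,117],[267,311]],.012,p).round(3).tolist())
print(onz("wrist",[[386/800*896,250/375*420],[80/800*896,1]],.012).round(3).tolist())
```

```text
[[0.377, -0.076, 0.012], [0.551, -0.06, 0.012], [0.401, -0.33, 0.012]]
[[0.377, -0.077, 0.012], [0.575, -0.301, 0.012]]
```

Request:
carry_out:
  motion:
    - {"claw": 1,"translation": [0,0,-0.02],"spin": 0}
    - {"claw": 1,"translation": [0,0,-0.02],"spin": 0}
    - {"claw": 1,"translation": [0,0,-0.01],"spin": 0}
    - {"claw": 1,"translation": [0,0,-0.003],"spin": 0}
    - {"claw": 1,"translation": [0,0,-0.001],"spin": 0}
    - {"claw": 1,"translation": [0,0,0],"spin": 0}
    - {"claw": -1,"translation": [0,0,0],"spin": 0}
    - {"claw": -1,"translation": [0,0,0],"spin": 0}
    - {"claw": -1,"translation": [0,0,0],"spin": 0}
    - {"claw": -1,"translation": [0,0,0],"spin": 0}

```text
t: 9.05
eef_pos: [0.4888, -0.1373, 0.0096]
tcp_rot: [-2.027, 2.4, -0.001]
contact_force: [-0.0, -0.6, 0.1]
opening: 0.0853
grip_force: 0.0
```

Request:
carry_out:
  motion:
    - {"claw": -1,"translation": [0,0,0.03],"spin": 0}
    - {"claw": -1,"translation": [0,0,0.03],"spin": 0}
    - {"claw": -1,"translation": [-0.006,-0.0355,0],"spin": 0}
    - {"claw": -1,"translation": [-0.006,-0.0355,0],"spin": 0}
    - {"claw": -1,"translation": [-0.006,-0.0355,0],"spin": 0}
    - {"claw": -1,"translation": [0,0,0.03],"spin": 0}
    - {"claw": -1,"translation": [0,0,0.02],"spin": 0}
    - {"claw": -1,"translation": [0,0,0],"spin": 0}
    - {"claw": -1,"translation": [0,0,0],"spin": 0}
    - {"claw": -1,"translation": [0,0,0],"spin": 0}

```text
t: 10.05
eef_pos: [0.4702, -0.2434, 0.1183]
tcp_rot: [2.027, -2.399, -0.002]
contact_force: [-0.5, 0.0, 0.0]
opening: 0.0852
grip_force: 0.0
```

Run:
```python
from h import *
s=env.read_state();print(s["eef_pos"].round(4),s["tcp_rot"].round(3))
save("wrist","w4.png")
for r in env.trace("wrist","insert")[:2]:
        ys,xs=np.nonzero(r["pixels"]); b=cv2.boxPoints(cv2.minAreaRect(np.c_[xs,ys].astype(np.float32)))
        print(round(r["p"],2),b.round(0).tolist(),onz("wrist",b,.022,s).round(4).tolist())
```

```text
[ 0.4702 -0.2434  0.1183] [ 2.027e+00 -2.399e+00 -2.000e-03]
0.84 [[239.0, 182.0], [312.0, 182.0], [312.0, 342.0], [239.0, 342.0]] [[0.4972, -0.2747, 0.022], [0.4372, -0.2645, 0.022], [0.4583, -0.0984, 0.022], [0.5321, -0.1109, 0.022]]
0.79 [[438.0, 122.0], [496.0, -25.0], [567.0, 3.0], [508.0, 150.0]] [[0.3311, -0.2967, 0.022], [0.2833, -0.3961, 0.022], [0.2242, -0.3726, 0.022], [0.2699, -0.265, 0.022]]
```

View pics/w4.png

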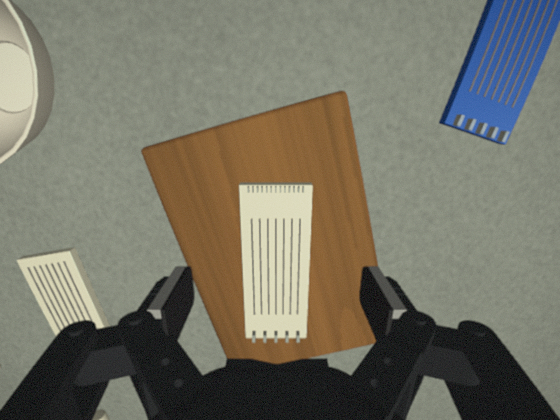

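Request:
carry_out:
  motion:
    - {"claw": -1,"translation": [0,0,-0.04],"spin": 0}
    - {"claw": -1,"translation": [0,0,-0.04],"spin": 0}
    - {"claw": -1,"translation": [0,0,-0.02],"spin": 0}
    - {"claw": -1,"translation": [0,0,-0.01],"spin": 0}
    - {"claw": -1,"translation": [0,0,0],"spin": 0}
    - {"claw": 1,"translation": [0,0,0],"spin": 0}
    - {"claw": 1,"translation": [0,0,0],"spin": 0}
    - {"claw": 1,"translation": [0,0,0],"spin": 0}
    - {"claw": 1,"translation": [0,0,0],"spin": 0}
    - {"claw": 1,"translation": [0,0,0],"spin": 0}

```text
t: 11.15
eef_pos: [0.4718, -0.2443, 0.0116]
tcp_rot: [-2.027, 2.399, -0.005]
contact_force: [-0.9, 1.0, 5.1]
opening: 0.0591
grip_force: 75.4
```

Request:
carry_out:
  motion:
    - {"claw": 1,"translation": [0,0,0.02],"spin": 0}
    - {"claw": 1,"translation": [0,0,0.03],"spin": 0}
    - {"claw": 1,"translation": [0,0,0.035],"spin": 0}
    - {"claw": 1,"translation": [0.012,0.031,0.02],"spin": 0}
    - {"claw": 1,"translation": [0.012,0.031,0],"spin": 0}
    - {"claw": 1,"translation": [0.012,0.031,0],"spin": 0}
    - {"claw": 1,"translation": [0.012,0.031,0],"spin": 0}
    - {"claw": 1,"translation": [0.0135,0.0305,0],"spin": 0}
    - {"claw": 1,"translation": [0,0,0],"spin": 0}
    - {"claw": 1,"translation": [0,0,0],"spin": 0}
  grip_force: 90

```text
t: 12.15
eef_pos: [0.5325, -0.0888, 0.1151]
tcp_rot: [-2.029, 2.398, -0.002]
contact_force: [-0.1, 0.2, -1.7]
opening: 0.0586
grip_force: 96.5
```

Run:
```python
from h import *
n=np.array([-.986,.167]);d=np.array([.167,.986])
for i in range(3):
    s=env.read_state();X=s["eef_pos"];print(X.round(4),(X[:2]@n+.539).round(4),(X[:2]@d).round(4),s["tcp_rot"].round(3),s["contact_force"].round(1)); env.get_image("side")
a=env.get_image("side"); cv2.imwrite("pics/s5.png",cv2.resize(a[150:350,190:330],(560,800))[:600,:,::-1])
```

```text
[ 0.5325 -0.0888  0.1151] -0.0009 0.0014 [-2.029e+00  2.398e+00 -2.000e-03] [-0.1  0.2 -1.7]
[ 0.5322 -0.0894  0.115 ] -0.0007 0.0007 [-2.028e+00  2.399e+00 -1.000e-03] [ 0.2 -0.8 -1.4]
[ 0.5321 -0.0898  0.1148] -0.0006 0.0003 [-2.027e+00  2.400e+00 -1.000e-03] [ 0.  -0.6 -1. ]
```

View pics/s5.png

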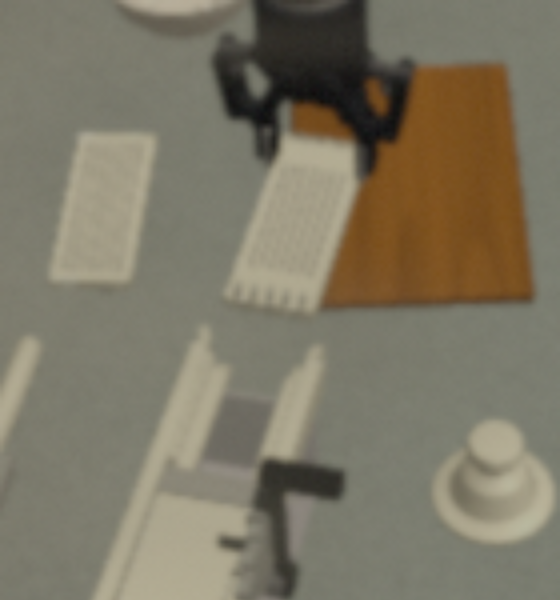

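Request:
carry_out:
  motion:
    - {"claw": 1,"translation": [-0.0005,0,-0.012],"spin": 0}
    - {"claw": 1,"translation": [0,0,-0.01],"spin": 0}
    - {"claw": 1,"translation": [0,0,0],"spin": 0}
    - {"claw": 1,"translation": [0.0017,0.0099,0],"spin": 0}
    - {"claw": 1,"translation": [0.0017,0.0099,0],"spin": 0}
    - {"claw": 1,"translation": [0.0013,0.0079,0],"spin": 0}
    - {"claw": 1,"translation": [0.0013,0.0079,0],"spin": 0}
    - {"claw": 1,"translation": [0.0013,0.0079,0],"spin": 0}
    - {"claw": 1,"translation": [0,0,0],"spin": 0}
    - {"claw": 1,"translation": [0,0,0],"spin": 0}

```text
t: 13.35
eef_pos: [0.539, -0.0454, 0.0923]
tcp_rot: [-2.028, 2.399, -0.0]
contact_force: [-0.2, 0.7, -0.5]
opening: 0.0585
grip_force: 96.5
```

Request:
carry_out:
  motion:
    - {"claw": 1,"translation": [0.0013,0.0079,0],"spin": 0}
    - {"claw": 1,"translation": [0.0013,0.0079,0],"spin": 0}
    - {"claw": 1,"translation": [0.0013,0.0079,0],"spin": 0}
    - {"claw": 1,"translation": [0.0013,0.0079,0],"spin": 0}
    - {"claw": 1,"translation": [0.0013,0.0079,0],"spin": 0}
    - {"claw": 1,"translation": [0.0013,0.0079,0],"spin": 0}
    - {"claw": 1,"translation": [0.0013,0.0079,0],"spin": 0}
    - {"claw": 1,"translation": [0.0013,0.0079,0],"spin": 0}
    - {"claw": 1,"translation": [0.0013,0.0079,0],"spin": 0}
    - {"claw": 1,"translation": [0,0,0],"spin": 0}

```text
t: 14.35
eef_pos: [0.5508, 0.0264, 0.0922]
tcp_rot: [-2.028, 2.399, 0.0]
contact_force: [0.4, -0.0, -1.0]
opening: 0.0585
grip_force: 96.5
```

Request:
carry_out:
  motion:
    - {"claw": 1,"translation": [0.0003,0.002,0],"spin": 0}
    - {"claw": 1,"translation": [0.0003,0.002,0],"spin": 0}
    - {"claw": 1,"translation": [0.0003,0.002,0],"spin": 0}
    - {"claw": 1,"translation": [0.0003,0.002,0],"spin": 0}
    - {"claw": 1,"translation": [0.0003,0.002,0],"spin": 0}
    - {"claw": 1,"translation": [0.0003,0.002,0],"spin": 0}
    - {"claw": 1,"translation": [0,0,0],"spin": 0}
    - {"claw": 1,"translation": [0,0,0],"spin": 0}
    - {"claw": 1,"translation": [0,0,0],"spin": 0}
    - {"claw": 1,"translation": [0,0,0],"spin": 0}

```text
t: 15.35
eef_pos: [0.5517, 0.035, 0.092]
tcp_rot: [2.022, -2.399, 0.004]
contact_force: [-4.0, -13.9, -0.0]
opening: 0.0587
grip_force: 96.6
```

Request:
carry_out:
  motion:
    - {"claw": 1,"translation": [-0.0003,-0.002,0],"spin": 0}
    - {"claw": 1,"translation": [0,0,0],"spin": 0}
    - {"claw": -1,"translation": [0,0,0],"spin": 0}
    - {"claw": -1,"translation": [0,0,0],"spin": 0}
    - {"claw": -1,"translation": [0,0,0],"spin": 0}
    - {"claw": -1,"translation": [0,0,0],"spin": 0}
    - {"claw": -1,"translation": [0,0,0.03],"spin": 0}
    - {"claw": -1,"translation": [0,0,0.04],"spin": 0}
    - {"claw": -1,"translation": [0,0,0.04],"spin": 0}
    - {"claw": -1,"translation": [0,0,0.04],"spin": 0}

```text
t: 16.35
eef_pos: [0.5519, 0.0356, 0.244]
tcp_rot: [-2.027, 2.399, -0.0]
contact_force: [1.6, -0.1, -0.3]
opening: 0.0857
grip_force: 0.0
```

Request:
carry_out:
  motion:
    - {"claw": 1,"translation": [-0.02,-0.035,0.01],"spin": 0}
    - {"claw": 1,"translation": [-0.02,-0.035,0.01],"spin": 0}
    - {"claw": 1,"translation": [0,0,0],"spin": 8.5}
    - {"claw": 1,"translation": [0,0,0],"spin": 0}
    - {"claw": 1,"translation": [0,0,0],"spin": 0}
    - {"claw": 1,"translation": [0,0,0],"spin": 0}
    - {"claw": 1,"translation": [0,0,0],"spin": 0}
    - {"claw": 1,"translation": [0,0,0],"spin": -8.5}
    - {"claw": 1,"translation": [0,0,0],"spin": 0}
    - {"claw": 1,"translation": [0,0,0],"spin": 0}

```text
t: 17.35
eef_pos: [0.5122, -0.0343, 0.2621]
tcp_rot: [2.032, -2.396, -0.0]
contact_force: [0.1, -0.2, 0.3]
opening: -0.0001
grip_force: 0.0
```

Run:
```python
from h import *
s=env.read_state();print(s["eef_pos"].round(4),s["opening"])
n=np.array([-.986,.167]);d=np.array([.167,.986])
a=env.get_image("side")
c=a[190:340,200:312]; 
for t in ("lever","lever_grip"):
  for cam in ("side","top"):
    if cam=="top" and t=="lever": env.get_image("top")
    for r in env.trace(cam,t)[:2]: print(t,cam,round(r["p"],2),r["extent"])
# predicted lever grip for each notch
s0=.2606
def W(x,y,z): return np.r_[(s0+x)*d+(-.539+y)*n,z]
for th in (-.6,-.3,0,.3,.6):
    P=W(.065+.105*np.sin(th),.083,.1+.105*np.cos(th)); print(th,P.round(4),proj("side",P).round(1),proj("top",P).round(1))
print("insert end pred",proj("side",[W(-.16,-.031,.102),W(-.16,.031,.102),W(-.108,0.05,.1)]).round(1))
cv2.imwrite("pics/s6.png",cv2.resize(c,(448,600),interpolation=cv2.INTER_CUBIC)[:,:,::-1])
```

```text
[ 0.5122 -0.0343  0.2621] -0.00011591457277729681
lever side 0.8 [252.7, 263.9, 278.6, 294.1]
lever_grip side 0.65 [205.7, 231.2, 275.5, 356.5]
lever_grip side 0.54 [253.6, 266.1, 277.0, 295.3]
lever_grip top 0.53 [161.0, 168.5, 263.7, 208.8]
lever_grip top 0.27 [332.1, 145.3, 344.3, 164.8]
-0.6 [0.4941 0.1864 0.1867] [[275.4 254.4]] [[221.8 207.4]]
-0.3 [0.4988 0.2143 0.2003] [[272.3 260.2]] [[212.4 205.4]]
0 [0.504  0.2449 0.205 ] [[268.9 269.6]] [[202.5 203.6]]
0.3 [0.5092 0.2755 0.2003] [[265.5 282. ]] [[193.2 202.3]]
0.6 [0.5139 0.3033 0.1867] [[262.6 295.9]] [[185.4 201.5]]
insert end pred [[250.1 220.1]
 [272.1 223.7]
 [274.4 239.7]]
```

View pics/s6.png

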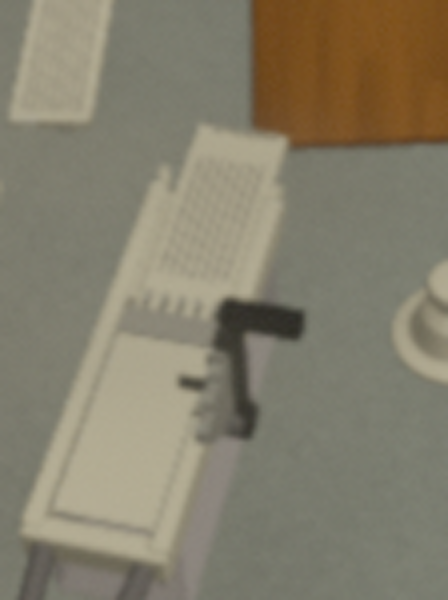

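Request:
carry_out:
  motion:
    - {"claw": 1,"translation": [-0.0037,0.047,0],"spin": 0}
    - {"claw": 1,"translation": [-0.0037,0.047,0],"spin": 0}
    - {"claw": 1,"translation": [-0.0037,0.047,0],"spin": 0}
    - {"claw": 1,"translation": [-0.0037,0.047,0],"spin": 0}
    - {"claw": 1,"translation": [-0.0038,0.047,0],"spin": 0}
    - {"claw": 1,"translation": [0,0,-0.037],"spin": 0}
    - {"claw": 1,"translation": [0,0,-0.04],"spin": 0}
    - {"claw": 1,"translation": [0,0,0],"spin": 0}
    - {"claw": 1,"translation": [0,0,0],"spin": 0}
    - {"claw": 1,"translation": [0,0,0],"spin": 0}

```text
t: 18.65
eef_pos: [0.4945, 0.2004, 0.188]
tcp_rot: [-2.025, 2.398, -0.002]
contact_force: [-0.3, -0.4, 0.3]
opening: -0.0
grip_force: 0.0
```

Request:
carry_out:
  motion:
    - {"claw": 1,"translation": [0.0017,0.0099,0],"spin": 0}
    - {"claw": 1,"translation": [0.0017,0.0099,0],"spin": 0}
    - {"claw": 1,"translation": [0.001,0.0059,0],"spin": 0}
    - {"claw": 1,"translation": [0.001,0.0059,0],"spin": 0}
    - {"claw": 1,"translation": [0.001,0.0059,0],"spin": 0}
    - {"claw": 1,"translation": [0.001,0.0059,0],"spin": 0}
    - {"claw": 1,"translation": [0.001,0.0059,0],"spin": 0}
    - {"claw": 1,"translation": [0.001,0.0059,0],"spin": 0}
    - {"claw": 1,"translation": [0,0,0],"spin": 0}
    - {"claw": 1,"translation": [0,0,0],"spin": 0}

```text
t: 19.65
eef_pos: [0.5028, 0.2557, 0.1851]
tcp_rot: [2.028, -2.399, -0.0]
contact_force: [-0.3, -0.7, 0.1]
opening: 0.0002
grip_force: 0.0
```

Run:
```python
from h import *
a=env.get_image("side"); c=a[190:340,200:312]
for r in env.trace("side","lever")[:2]: print(round(r["p"],2),r["extent"])
cv2.imwrite("pics/s7.png",cv2.resize(c,(448,600),interpolation=cv2.INTER_CUBIC)[:,:,::-1])
```

```text
0.71 [251.3, 278.4, 273.2, 302.6]
```

View pics/s7.png

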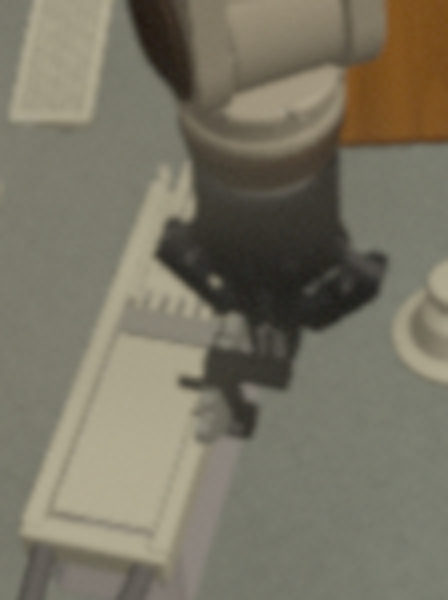

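Request:
carry_out:
  motion:
    - {"claw": 1,"translation": [-0.0033,-0.0197,0],"spin": 0}
    - {"claw": 1,"translation": [-0.0033,-0.0197,0],"spin": 0}
    - {"claw": 1,"translation": [0,0,0.04],"spin": 0}
    - {"claw": 1,"translation": [0,0,0.04],"spin": 0}
    - {"claw": 1,"translation": [-0.01,-0.045,0],"spin": 0}
    - {"claw": 1,"translation": [-0.01,-0.045,0],"spin": 0}
    - {"claw": 1,"translation": [-0.01,-0.045,0],"spin": 0}
    - {"claw": 1,"translation": [-0.01,-0.045,0],"spin": 0}
    - {"claw": 1,"translation": [-0.01,-0.045,0],"spin": 0}
    - {"claw": 1,"translation": [0,0,0],"spin": 0}

```text
t: 20.75
eef_pos: [0.4451, -0.013, 0.266]
tcp_rot: [-2.021, 2.405, -0.002]
contact_force: [0.3, -0.3, -0.2]
opening: 0.0003
grip_force: 0.0
```

Run:
```python
from h import *
a=env.get_image("side"); c=a[190:340,200:312]
for r in env.trace("side","lever")[:2]: print(round(r["p"],2),r["extent"])
cv2.imwrite("pics/s8.png",cv2.resize(c,(448,600),interpolation=cv2.INTER_CUBIC)[:,:,::-1])
```

```text
0.72 [204.9, 235.3, 270.7, 357.5]
0.6 [248.2, 276.8, 273.4, 298.1]
```

View pics/s8.png

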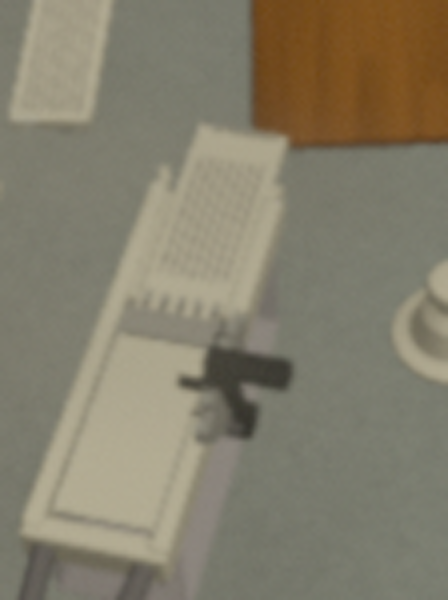

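Request:
carry_out:
  motion:
    - {"claw": 1,"translation": [0.032,-0.006,0],"spin": 0}
    - {"claw": 1,"translation": [0.032,-0.006,0],"spin": 0}
    - {"claw": 1,"translation": [0.0324,-0.0062,0],"spin": 0}
    - {"claw": 1,"translation": [0,0,-0.045],"spin": 0}
    - {"claw": 1,"translation": [0,0,-0.045],"spin": 0}
    - {"claw": 1,"translation": [0,0,-0.045],"spin": 0}
    - {"claw": 1,"translation": [0,0,-0.046],"spin": 0}
    - {"claw": 1,"translation": [0.0017,0.0099,0],"spin": 0}
    - {"claw": 1,"translation": [0.0017,0.0099,0],"spin": 0}
    - {"claw": 1,"translation": [0,0,0],"spin": 0}

```text
t: 21.85
eef_pos: [0.548, -0.0052, 0.0874]
tcp_rot: [-2.028, 2.395, -0.004]
contact_force: [-0.3, -1.0, 0.0]
opening: -0.0004
grip_force: 0.0
```

Request:
carry_out:
  motion:
    - {"claw": 1,"translation": [0.0003,0.002,0],"spin": 0}
    - {"claw": 1,"translation": [0.0003,0.002,0],"spin": 0}
    - {"claw": 1,"translation": [0.0003,0.002,0],"spin": 0}
    - {"claw": 1,"translation": [0.0003,0.002,0],"spin": 0}
    - {"claw": 1,"translation": [0.0003,0.002,0],"spin": 0}
    - {"claw": 1,"translation": [0.0003,0.002,0],"spin": 0}
    - {"claw": 1,"translation": [0,0,0],"spin": 0}
    - {"claw": 1,"translation": [0,0,0],"spin": 0}
    - {"claw": 1,"translation": [0,0,0],"spin": 0}
    - {"claw": 1,"translation": [0,0,0],"spin": 0}

```text
t: 22.85
eef_pos: [0.5474, 0.0002, 0.085]
tcp_rot: [2.019, -2.399, 0.01]
contact_force: [-5.0, -24.9, 5.9]
opening: -0.0003
grip_force: 12.7
```

Request:
carry_out:
  motion:
    - {"claw": 1,"translation": [-0.0007,-0.0039,0],"spin": 0}
    - {"claw": 1,"translation": [-0.0033,-0.0197,0],"spin": 0}
    - {"claw": 1,"translation": [-0.0033,-0.0197,0],"spin": 0}
    - {"claw": 1,"translation": [0,0,0.04],"spin": 0}
    - {"claw": 1,"translation": [0,0,0.04],"spin": 0}
    - {"claw": 1,"translation": [0,0,0.04],"spin": 0}
    - {"claw": 1,"translation": [0,0,0.03],"spin": 0}
    - {"claw": 1,"translation": [0,0,0],"spin": 0}
    - {"claw": 1,"translation": [0,0,0],"spin": 0}
    - {"claw": 1,"translation": [0,0,0],"spin": 0}

```text
t: 23.85
eef_pos: [0.5403, -0.0385, 0.2331]
tcp_rot: [2.027, -2.399, -0.002]
contact_force: [-0.9, -0.4, 0.2]
opening: 0.0
grip_force: 0.0
```

```bash
python3 -c "
from rig import env
print(env.job_done())"
```

```text
the job is handed in; nothing more can be done
None
```

I handed the job in at about 24 s. The comb insert is turned end for end, same face up, with its coarse end pushed against the stop, and the lever was seen at about +0.3 rad, the broad-mark notch. No verdict came back, and I took no picture after the last push on the insert.

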